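# Idle the current and hold the contact arm open

### The job

The sample in the contact tester is about to be changed: first swing the current lever on the control box back until it lines up with the green idle marks, and leave it there. Then pull the red latch knob sideways against its spring until the hook is clear of the ball, lift the blue contact arm off the ball, and hold it raised with its socket about 60 to 80 mm above where it sat; the program finishes while the gripper is still holding it up. Do not open the arm before the current is at idle, and do not disturb the other things on the bench.

Things in the scene. Friction and masses are not known exactly. Their poses are not given: they have to be found in the camera images.
- fixture: contact tester, fixed to the bench: aluminium plate 300 x 130 x 12 mm (x -50 to 250), with a steel ball on a thin post and a blue hinged contact arm whose socket sits over the ball. Origin: bench surface straight below the ball. +x runs from ball to hinge (roughly away from the robot), +y is the way the latch is pulled. Hinge axis parallel to y at x 200, z 64 mm. Socket 52 x 48 mm, top at z 88 mm
- ball (a point): centre of the fixed steel ball, 33 mm across, 60 mm above the bench, hidden inside the socket until the arm is raised
- knob (a point): grasp centre of the red latch knob standing upright on the socket, above the ball; 118 mm above the bench while the arm is down. Block 26 mm (x) x 16 mm (y, flat faces to grip) x 46 mm tall, z 93 to 139 mm, on a steel slide plate with its top at 93 mm (keep fingertips above it). Axes parallel to the fixture's while the arm is down; it rides on latch and arm
- latch (a joint): slide of the latch (knob, plate, hook together) along the fixture's +y, m: 0 = closed, 0.018 = end stop. Spring: 3 N at 0, 7 N at the stop; springs back if let go. Its hook, under the ball's collar, blocks the arm until the latch is pulled beyond 0.010; it must stay pulled until the arm has risen about 10 mm (0.05 rad)
- tongue (a joint): hinge of the contact arm, rad: 0 = down on the ball, grows as the ball end rises (stop 0.75). The knob's grasp centre, 200 mm before the hinge axis and 54 mm above it, swings up and slightly towards the hinge; 0.30 rad lifts the socket 60 mm. Lifting takes about 3 to 5 N at the knob; no stay: it drops if let go
- lever_pivot (a point): pivot of the current lever, on the top face (50 mm above the bench) of a fixed grey control box 150 x 110 x 50 mm; the lever's hinge axis is this point's y axis; x points roughly away from the robot, z up
- lever_grip (a point): centre of the lever's black grip with an orange tip, 85 mm from the pivot along the lever. Grip 18 mm (x) x 16 mm (y, flat faces) x 50 mm long (60 to 110 mm from the pivot). Its z axis points along the lever, y along the hinge axis
- lever (a joint): angle of the lever, rad: 0 = upright, positive leans to +x of the pivot point (away from the robot), range -0.75 to 0.75. It stays where it is left (about 2 N at the grip to move it)
- mark_tip (a point): tip region of the two green idle marks, thin fins 58 mm long on either side of the lever, 20 mm off its plane, turning about the same axis as the lever; point 55 mm from the pivot. z axis points along the fins. They do not move and cannot be pushed
- mark (a joint): angle of the green idle marks, rad, same zero and sense as the lever: the lever is at idle when its angle equals this one
- screwdriver: bystander: red-handled screwdriver, 170 mm long, lying flat. Origin at the centre of its underside
- coupons: bystander: blue open tray, 85 x 75 x 30 mm. Origin at the centre of its underside
- stud: bystander: spare steel ball stud, 48 mm tall, standing. Origin at the centre of its underside
- tape: bystander: yellow ring (tape core), 90 mm across, 19 mm high, lying flat. Origin at the centre of its underside
- spray: bystander: white and blue can with red cap, 52 mm across, 160 mm tall, standing. Origin at the centre of its underside
- wrench: bystander: wrench, 180 mm long, lying flat. Origin at the centre of its underside
- mug: bystander: white mug, 76 mm across, 90 mm tall. Origin at the centre of its underside
- meter: bystander: yellow hand multimeter, 160 x 80 x 34 mm, lying flat. Origin at the centre of its underside
Things that resemble listed ones, but are neither listed nor needed, are in the scene too. Leave any turquoise or yellow look-alike of the part that bears lever_pivot alone.

How it is judged:
On the way, in this order (a step that is already met when the one before it is completed fails the run):
1. the current lever is at the idle marks, arm still down (angle between the z axis of lever_grip and the z axis of mark_tip, either way round below 0.12 rad and value of joint tongue below 0.04 rad), for 0.2 s.
2. the latch is pulled clear of the ball with the arm still down (value of joint latch above 0.01 m and value of joint tongue below 0.05 rad), for 0.05 s.
3. the contact arm is raised in the gripper (value of joint tongue above 0.24 rad and contact force between the fingers and fixture above 1 N), for 0.2 s.
At the end, for the whole second after the job is handed in: lever within 0.12 rad of the idle marks; contact arm held still by the gripper's fingers at 0.24 to 0.55 rad (socket about 48 to 105 mm above its seat) (all of step 3 and angle between the z axis of lever_grip and the z axis of mark_tip, either way round below 0.12 rad and value of joint tongue below 0.55 rad and velocity of joint tongue between -0.05 and 0.05 rad/s); the arm keeps its last pose, push and grip.
It fails at once if the arm was opened while the current lever was off idle (value of joint tongue above 0.06 rad and not (angle between the z axis of lever_grip and the z axis of mark_tip, either way round below 0.12 rad)).
It fails at once if a bystander was disturbed (distance of any of screwdriver, coupons, stud, tape, spray, wrench, mug, meter from where it was at the start of the episode above 0.03 m).
It also fails if it takes over 58 s, if anything falls off the work surface, if the arm or the gripper's body presses on something with over 40 N, if the wrist force passes 120 N, or if a joint passes its speed limit or range.

### The arm

A 6-joint arm with a two-finger parallel gripper is mounted at the origin on the work surface. World frame = base frame: x ahead of the robot, y to its left, z up, the work surface at z = 0. Lengths are in m, angles in rad, forces in N, time in s.
With the tool pointing down it reaches from about 0.25 to 0.775 m from the base axis. Payload 8.9 kg.
Tool frame: the origin (TCP) lies on the centre line of the jaws, within the pads' length; the fingertips stand 25 mm ahead of it and the grasp point (between the pads) lies 6 mm ahead of it; z points along the fingers, y is the line along which they close (so a half turn about z gives the same grasp; the last joint's range is limited). The gripper opens to 85 mm and grips with 20 to 120 N. Pads are 22 mm wide; open, the fingers measure 114 mm over their backs; the gripper's body (76 mm by 85 mm) begins 54 mm behind the grasp point. The pads swing forward as they close: fully open they stand 13 mm farther back than shut.
Start: joints at [1.173, 0.291, -0.153, 1.127, 0, 1.431], TCP at [0.134, 0.508, 0.256] pointing down, gripper open.
Joint ranges: [-2.52, 2.52], [-0.91, 1.74], [-1.3, 1.37], [-1.96, 2.02], [-1.52, 1.47], [-3.14, 3.14]. Speed limits (rad/s): [2.22, 2.22, 2.79, 3.14, 3.14, 3.14].

### API

Orientations are given as a 3x3 rotation matrix whose columns are the frame's x, y, z axes.
In Python, from cell import telemetry, imaging, order gives the robot as it stands.
- The arm moves only by the tool send_rows, never from a script. Its argument "increments" is a list of rows, each a list of 3 entries, a list of its own where there are three numbers: the turn, a rotation vector about the world's x, y, z scaled (see below), then the shift along the world's x, y, z scaled (see below), then the opening, from 0 (shut) to 1 (fully open). In form: [[[wx, wy, wz], [tx, ty, tz], fingers], ...]. A call has 1 to 12 rows; each row shifts and turns the commanded pose from where the row before left it; what a row does not reach is not made up. The controller multiplies each number of a shift by 20 mm and each number of a turn by 0.15 rad. A row lasts 1/10 s, in which the tool goes at most 50 mm and 8.59 degrees, less where a joint would pass 70% of its speed; a pose out of reach is approached as far as the arm can. A call with a number of a shift or a turn outside -1 to 1 is refused whole. A call with a gripper value outside its range is refused whole. The fingers move at their own pace and stop on an object; "force" is the grip in N (left out, the last holds). Time passes only in rows, so rows that do not move let the fingers close. It gives the time, the measured TCP pose, the force, the opening and the grip force at its end, in the units of the state.
- telemetry.get_obs(): the state, without advancing time (a new reading comes with each control period).
- imaging.capture(name): name is "scene" or "top"; returns a dict with "image" (480x640x3 uint8, red, green, blue), "depth" (480x640 float32, m along the optical axis (not along the pixel's ray), 0 where there is no reading), "K" (3x3 intrinsics, pixels), "distortion" ([k1, k2, p1, p2, k3] as OpenCV has them; the pictures are not rectified), "R" (3x3) and "t" (3): a world point X has camera coordinates R X + t. Camera axes: x right, y down, z forward; pixel columns grow to the right and rows downward; lengths in m; the calibration is good to about 2 mm. A picture is of the moment at which its call begins.
- order.close_job(): hands the job in; it is judged then, once.
The state is a dict: "t": time; "joint_pos": joint angles; "dq": joint speeds; "tau": joint torques, N m; "eef_pos": TCP position; "orientation": TCP orientation; "force": force on the tool from outside, world axes, zero at the start; "moment": the same for the moment, N m; "grip_width": finger opening in m; "grip_force": force on a finger pad.
Only numpy, scipy, OpenCV 4.12 (cv2) and the standard library are available. Lean on these libraries where they do the work, as an engineer would, in place of code of your own. Each camera call takes 0.05 s, during which the arm holds its last target. There are 200 camera calls.

## Working session

There is one attempt and no reset: what is moved stays moved. The work goes in short steps, Python scripts to look and compute and a tool call to move; the robot and the scene stay as the last step left them, time stands still between calls to the robot, and variables do not carry over. Pictures are saved under pics/ and viewed, at most 10 in all, crops included, and the job is handed in when it is done.

Besides the shell and the picture viewer there is one more tool, called after "Emit:" as name([rows], argument=value, ...), one row to a line, values as JSON. send_rows: Moves the arm, as the interface text tells. Shifts and turns lie within -1 to 1; 1 stands for 20 mm of shift or 0.15 rad of turn. Its arguments: {"type":"object","properties":{"increments":{"type":"array","items":{"type":"array"}},"force":{"type":"number"}},"required":["increments"]}

```bash
mkdir -p pics; ls; cat > h.py <<'E'
import numpy as np, cv2, pickle
from cell import telemetry, imaging, order
def cap(n,tag):
    d=imaging.capture(n); pickle.dump(d,open(f'pics/{n}_{tag}.pkl','wb'))
    cv2.imwrite(f'pics/{n}_{tag}.png',d['image'][:,:,::-1]); return d
def load(n,tag): return pickle.load(open(f'pics/{n}_{tag}.pkl','rb'))
def ray(d,uv):
    p=cv2.undistortPoints(np.array([[uv]],float),d['K'],np.array(d['distortion'],float))[0,0]
    R=np.array(d['R']);t=np.array(d['t']); return -R.T@t, R.T@np.array([p[0],p[1],1.])
def onz(d,uv,z):
    c,r=ray(d,uv); return c+r*(z-c[2])/r[2]
def dep(d,uv):
    c,r=ray(d,uv); u,v=map(int,np.round(uv)); return c+r*d['depth'][v,u]
def cloud(d,mask):
    v,u=np.nonzero(mask&(d['depth']>0)); 
    p=cv2.undistortPoints(np.stack([u,v],1)[:,None].astype(float),d['K'],np.array(d['distortion'],float))[:,0]
    X=np.c_[p,np.ones(len(p))]*d['depth'][v,u][:,None]; return (X-np.array(d['t']))@np.array(d['R'])
E
python3 - <<'E'
from h import *
for n in('scene','top'):
    d=cap(n,0); c,r=ray(d,(320,240)); print(n,c,r)
o=telemetry.get_obs(); print(o['t'],o['eef_pos'],np.round(o['orientation'],2),o['grip_width'])
E
```

```text
pics
scene [1.77550764 0.16367922 1.02317032] [-0.81026729 -0.11657963 -0.57444087]
top [ 0.25513431 -0.02197227  1.39543191] [ 1.93796646e-01 -5.15453297e-04 -9.81070094e-01]
0.1 [0.13421371 0.5071733  0.25579983] [[-0.97  0.26 -0.  ]
 [ 0.26  0.97 -0.  ]
 [ 0.   -0.   -1.  ]] 0.08540575904906053
```

View pics/scene_0.png

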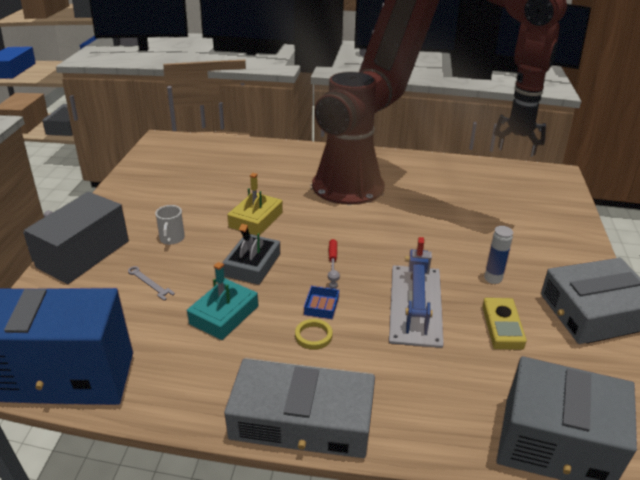

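View pics/top_0.png

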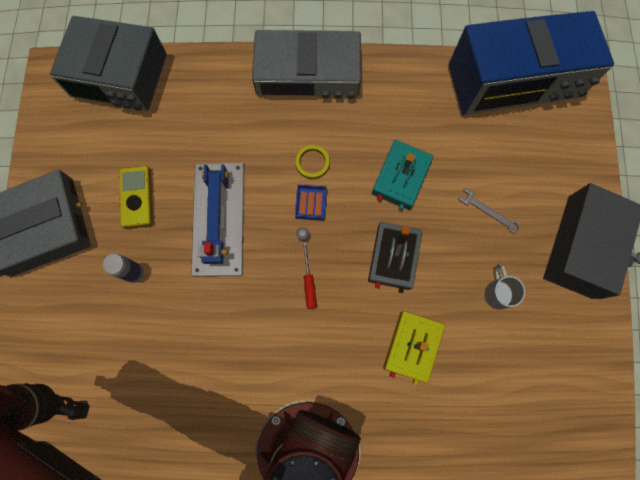

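The top view shows the fixture at (218,220) with its red knob at (208,248). The scene view shows the knob at (420,243). There are three lever boxes in the top view: turquoise (404,172), grey (396,255) and yellow (415,345). The grey one fits "fixed grey control box"; in the scene view it is at (250,257). I'll confirm it in an enlarged crop.

```bash
python3 - <<'E'
from h import *
a=load('top',0)['image'][205:305,350:450]; b=load('scene',0)['image'][210:290,210:290]; c=load('top',0)['image'][200:280,180:260];e=load('scene',0)['image'][225:305,380:460]
f=lambda x:cv2.resize(x,(300,300),interpolation=cv2.INTER_CUBIC)
cv2.imwrite('pics/crop1.png',np.vstack([np.hstack([f(a),f(b)]),np.hstack([f(c),f(e)])])[:,:,::-1])
for n in('top','scene'):
    d=load(n,0); h=cv2.cvtColor(d['image'],cv2.COLOR_RGB2HSV); H,S,V=[h[...,i].astype(int) for i in range(3)]
    M={'red':((H<6)|(H>174))&(S>150)&(V>90),'orange':(H>=6)&(H<18)&(S>170)&(V>120),'green':(H>40)&(H<80)&(S>40)&(V>60),'blue':(H>105)&(H<125)&(S>110)&(V>40)}
    for k,m in M.items():
        q,l,st,ce=cv2.connectedComponentsWithStats(m.astype(np.uint8))
        for i in range(1,q):
            if st[i,4]>=12 and 130<ce[i,1]<310 and 100<ce[i,0]<500:
                X=cloud(d,l==i); print(n,k,ce[i].round(1),st[i],np.median(X,0).round(3) if len(X) else '',X.min(0).round(3),X.max(0).round(3))
E
```

```text
top red [379.4 197.3] [377 195   5   5  19] [ 0.639 -0.172  0.03 ] [ 0.633 -0.177  0.027] [ 0.644 -0.167  0.036]
top red [206.9 247.2] [204 242   7  11  67] [0.482 0.239 0.14 ] [0.47  0.231 0.134] [0.494 0.247 0.146]
top red [309.6 291.3] [304 274  12  35 296] [0.396 0.001 0.025] [ 0.356 -0.013  0.008] [0.439 0.016 0.034]
top red [377.5 284.5] [376 282   4   6  20] [ 0.414 -0.167  0.031] [ 0.409 -0.171  0.024] [ 0.421 -0.163  0.035]
top orange [410.  156.9] [407 154   7   7  36] [ 0.701 -0.232  0.162] [ 0.694 -0.239  0.156] [ 0.709 -0.224  0.17 ]
top orange [302.8 202.5] [300 193   6  20  83] [0.628 0.023 0.007] [0.601 0.018 0.   ] [0.654 0.03  0.015]
top orange [310.6 203.6] [308 193   6  21  89] [0.624 0.002 0.007] [ 0.6   -0.003 -0.001] [0.653 0.01  0.015]
top orange [318.  203.8] [316 194   5  21  85] [ 0.625 -0.016  0.008] [ 0.597 -0.021 -0.001] [ 0.652 -0.011  0.016]
top orange [405.1 229.6] [402 226   7   8  47] [ 0.527 -0.218  0.155] [ 0.519 -0.225  0.15 ] [ 0.537 -0.21   0.162]
top green [133.1 180.2] [123 171  21  19 334] [0.675 0.467 0.036] [0.65  0.437 0.027] [0.702 0.495
[... 287 characters left out ...]
 [ 0.583 -0.034 -0.003] [0.67  0.042 0.039]
scene red [420.3 244.1] [418 237   6  18  64] [0.491 0.24  0.136] [0.469 0.233 0.099] [0.5   0.246 0.143]
scene red [332.5 248.9] [329 239   8  21 146] [0.405 0.003 0.024] [ 0.353 -0.012  0.015] [0.441 0.017 0.031]
scene orange [218.1 265.8] [215 265   7   3  13] [ 0.705 -0.23   0.161] [ 0.699 -0.238  0.158] [ 0.712 -0.225  0.164]
scene blue [421.2 278. ] [416 259  12  50 264] [0.555 0.25  0.079] [0.493 0.233 0.064] [0.681 0.262 0.093]
scene blue [320.6 301.4] [305 287  33  31 521] [0.618 0.002 0.018] [ 0.577 -0.033 -0.004] [0.674 0.043 0.034]
scene blue [412.2 309.9] [410 305   8   8  29] [0.688 0.23  0.077] [0.679 0.224 0.07 ] [0.701 0.242 0.086]
```

View pics/crop1.png

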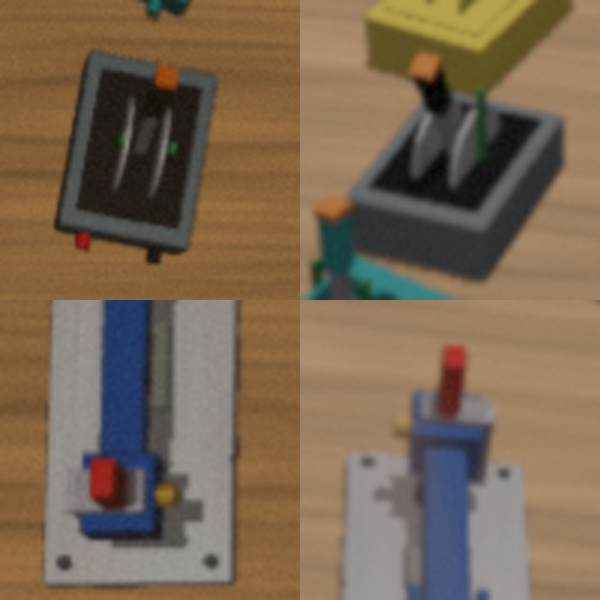

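The crop confirms it. The grey box has a black lever with an orange tip leaning to +x (top view (405,230)), and a green fin between the silver cheeks and the lever. The fin shows at about (258,234)–(258,253) in the scene view, and its tips at about (391,251) and (407,254) in the top view. The knob sits on the socket with its long face along the fixture's x.

```bash
python3 - <<'E'
from h import *
T=load('top',0);S_=load('scene',0)
for n,d,(u0,u1,v0,v1) in(('top',T,(368,424,220,292)),('scene',S_,(215,282,220,285))):
    im=d['image'].astype(int); g=im[...,1]-np.maximum(im[...,0],im[...,2]); m=np.zeros(g.shape,bool); m[v0:v1,u0:u1]=g[v0:v1,u0:u1]>10
    q,l,st,ce=cv2.connectedComponentsWithStats(m.astype(np.uint8),connectivity=8)
    for i in range(1,q): 
        if st[i,4]>2: 
            vv,uu=np.nonzero(l==i); print(n,'green',ce[i].round(1),st[i], np.median(cloud(d,l==i),0).round(3), 'top px',uu[vv==vv.min()].mean(),vv.min(),'bot',uu[vv==vv.max()].mean(),vv.max())
    h=cv2.cvtColor(d['image'],cv2.COLOR_RGB2HSV).astype(int); m=np.zeros(g.shape,bool); s=np.s_[v0:v1,u0:u1]; m[s]=((h[...,0]>=6)&(h[...,0]<18)&(h[...,1]>190)&(h[...,2]>110))[s]
    q,l,st,ce=cv2.connectedComponentsWithStats(m.astype(np.uint8)); print(n,'orange',[(ce[i].round(1),st[i]) for i in range(1,q) if st[i,4]>5])
pts=[onz(T,(350+x/3,205+y/3),.05) for x,y in((93,50),(217,72),(187,250),(58,230))]
P=np.array(pts)[:,:2]; print('box',P.round(3),'c',P.mean(0).round(3),'sizes',np.linalg.norm(np.diff(P,axis=0),axis=1).round(3))
ax=(P[0]+P[1]-P[2]-P[3])/2; print('box yaw',np.arctan2(ax[1],ax[0]))
# top-surface cloud
X=cloud(T,np.s_[:] if 0 else (np.indices(T['depth'].shape)[0]<292)&(np.indices(T['depth'].shape)[0]>215)&(np.indices(T['depth'].shape)[1]>366)&(np.indices(T['depth'].shape)[1]<426))
Y=X[(X[:,2]>.042)&(X[:,2]<.058)][:,:2]; r=cv2.minAreaRect(Y.astype(np.float32)*1000); print('box rect',r,len(Y),X[(X[:,2]>.12)].mean(0))
# fixture plate
h=cv2.cvtColor(T['image'],cv2.COLOR_RGB2HSV).astype(int); I=np.indices(T['depth'].shape)
m=(I[0]>158)&(I[0]<280)&(I[1]>188)&(I[1]<248)
X=cloud(T,m); Y=X[(X[:,2]>.006)&(X[:,2]<.02)&True][:,:2]
hs=cloud(T,m&(h[...,1]<70)&(h[...,2]>90)); Y=hs[(hs[:,2]<.03)][:,:2]; print('plate z',np.median(hs[:,2])); print('plate',cv2.minAreaRect(Y.astype(np.float32)*1000))
E
```

```text
top green [390.4 250.6] [389 249   4   4  11] [ 0.487 -0.189  0.106] top px 390.5 249 bot 390.0 252
top green [407. 254.] [406 252   3   5  13] [ 0.48  -0.229  0.108] top px 407.5 252 bot 406.5 256
top orange [(array([405.1, 230.1]), array([402, 227,   7,   7,  46], dtype=int32))]
scene green [257.9 243.4] [257 233   3  20  51] [ 0.489 -0.19   0.078] top px 258.0 233 bot 257.5 252
scene green [215.1 281.9] [215 279   2   6   7] [ 0.695 -0.246  0.102] top px 215.0 279 bot 215.5 284
scene orange []
box [[ 0.57  -0.174]
 [ 0.553 -0.278]
 [ 0.404 -0.251]
 [ 0.419 -0.145]] c [ 0.486 -0.212] sizes [0.105 0.152 0.107]
box yaw -0.18715295351330552
box rect ((489.07476806640625, -211.38319396972656), (111.39337158203125, 151.14785766601562), 79.5738525390625) 2240 [ 0.51944717 -0.21636111  0.1450139 ]
plate z 0.012826500318335739
plate ((583.38134765625, 243.29397583007812), (299.9637145996094, 130.1517791748047), 1.5414150953292847)
```

```bash
python3 - <<'E'
from h import *
T=load('top',0);S=load('scene',0); yaw=-.185
ex=np.array([np.cos(yaw),np.sin(yaw),0]);ey=np.array([-ex[1],ex[0],0]); 
C=np.array([.488,-.2118,.05])
def tri(a,b):
    (c1,r1),(c2,r2)=ray(T,a),ray(S,b); k=np.linalg.lstsq(np.c_[r1,-r2],c2-c1,rcond=None)[0]; return (c1+r1*k[0]+c2+r2*k[1])/2, np.linalg.norm(c1+r1*k[0]-c2-r2*k[1])
print('fin tip tri',tri((390.4,249.5),(258,234)))
for p in((258,233),(258,243),(257.5,252)):
    c,r=ray(S,p); n=ey; k=((C+.02*ey-c)@n)/(r@n); X=c+k*r; print('fin pt local',(X-C)@ex,(X-C)@ey,X[2])
for p in((390.4,250.6),(407,254)):
    X=onz(T,p,.107); print('top fin',((X-C)@ex).round(4),((X-C)@ey).round(4))
X=onz(T,(405.1,230),.155); print('orange',X,(X-C)@ex,(X-C)@ey)
im=S['image'][215:250,230:262].astype(int); h=cv2.cvtColor(S['image'],cv2.COLOR_RGB2HSV).astype(int)[215:250,230:262]
m=(h[...,0]<20)&(h[...,1]>130)&(im[...,0]-im[...,2]>70); v,u=np.nonzero(m); print('scene orange',u.mean()+230,v.mean()+215,len(u),u.min()+230,u.max()+230,v.min()+215,v.max()+215)
print(tri((405.1,230),(u.mean()+230,v.mean()+215)))
K=tri((207,247.5),(420.3,239.5)); print('knob top',K)
E
```

```text
fin tip tri (array([ 0.48871429, -0.18912588,  0.11014374]), np.float64(0.0006638400742217559))
fin pt local -0.009517618709378067 0.020000000000000052 0.10886024041963016
fin pt local -0.006209893234077608 0.019999999999999903 0.07823747463010189
fin pt local -5.630871735982261e-05 0.019999999999999973 0.052323861006534744
top fin -0.0053 0.0213
top fin -0.0055 -0.0189
orange [ 0.52672841 -0.21802916  0.155     ] 0.039213388274446724 0.0010010891753784907
scene orange 242.92592592592592 226.8148148148148 54 239 247 223 230
(array([ 0.52669614, -0.2178206 ,  0.15494265]), np.float64(0.0004361028908753696))
knob top (array([0.48149599, 0.23895741, 0.13914378]), np.float64(0.0006156192911910202))
```

Emit:
send_rows([
  [[0, 0, 0.5], [0.5, -1, 0], 0.6],
  [[0, 0, 0], [0.5, -1, 0], 0.6],
  [[0, 0, 0], [0.5, -1, 0], 0.6],
  [[0, 0, 0], [0.5, -1, 0], 0.6],
  [[0, 0, 0], [0.5, -1, 0], 0.6],
  [[0, 0, 0], [0.5, -1, 0], 0.6],
  [[0, 0, 0], [0.5, -1, 0], 0.6],
  [[0, 0, 0], [0.5, -1, 0], 0.6],
  [[0, 0, 0], [0.5, -1, 0], 0.6],
  [[0, 0, 0], [0.5, -1, 0], 0.6],
  [[0, 0, 0], [0.5, -1, 0], 0.6],
  [[0, 0, 0], [0.5, -1, 0], 0.6],
], force=20)

```text
t: 1.3
eef_pos: [0.2544, 0.2666, 0.2561]
orientation: [[-0.983, 0.183, -0.0], [0.183, 0.983, -0.0], [0.0, -0.0, -1.0]]
force: [-0.0, -0.3, -0.2]
grip_width: 0.0512
grip_force: 0.0
```

Emit:
send_rows([
  [[0, 0, 0], [0.55, -1, 0], 0.6],
  [[0, 0, 0], [0.55, -1, 0], 0.6],
  [[0, 0, 0], [0.55, -1, 0], 0.6],
  [[0, 0, 0], [0.55, -1, 0], 0.6],
  [[0, 0, 0], [0.55, -1, 0], 0.6],
  [[0, 0, 0], [0.55, -1, 0], 0.6],
  [[0, 0, 0], [0.55, -1, 0], 0.6],
  [[0, 0, 0], [0.55, -1, 0], 0.6],
  [[0, 0, 0], [0.55, -1, 0], 0.6],
  [[0, 0, 0], [0.55, -1, 0], 0.6],
  [[0, 0, 0], [0.55, -1, 0], 0.6],
  [[0, 0, 0], [0.55, -1, 0], 0.6],
])

```text
t: 2.5
eef_pos: [0.3865, 0.0266, 0.2561]
orientation: [[-0.983, 0.183, -0.0], [0.183, 0.983, 0.0], [0.0, -0.0, -1.0]]
force: [0.6, 0.5, -0.0]
grip_width: 0.0512
grip_force: 0.0
```

Emit:
send_rows([
  [[0, 0, 0], [0.55, -1, 0], 0.6],
  [[0, 0, 0], [0.55, -1, 0], 0.6],
  [[0, 0, 0], [0.55, -1, 0], 0.6],
  [[0, 0, 0], [0.55, -1, 0], 0.6],
  [[0, 0, 0], [0.55, -1, 0], 0.6],
  [[0, 0, 0], [0.55, -1, 0], 0.6],
  [[0, 0, 0], [0.55, -1, 0], 0.6],
  [[0, 0, 0], [0.55, -1, 0], 0.6],
  [[0, 0, 0], [0.55, -1, 0], 0.6],
  [[0, 0, 0], [0.55, -1, 0], 0.6],
  [[0, 0, 0], [0.55, -1, 0], 0.6],
  [[0, 0, 0], [0.55, -1, 0], 0.6],
])

```text
t: 3.7
eef_pos: [0.5185, -0.2132, 0.2559]
orientation: [[-0.983, 0.183, -0.001], [0.183, 0.983, 0.0], [0.001, 0.0, -1.0]]
force: [0.3, -0.3, -0.8]
grip_width: 0.0517
grip_force: 0.0
```

Emit:
send_rows([
  [[0, 0, 0], [0.1, -0.2, 0], 0.6],
  [[0, 0, 0], [0, 0, -0.5], 0.6],
  [[0, 0, 0], [0, 0, -1], 0.6],
  [[0, 0, 0], [0, 0, -0.5], 0.6],
  [[0, 0, 0], [0, 0, 0], 0.6],
])

```text
t: 4.2
eef_pos: [0.519, -0.2151, 0.2146]
orientation: [[-0.983, 0.182, -0.003], [0.182, 0.983, 0.002], [0.003, 0.001, -1.0]]
force: [0.4, 0.2, 0.6]
grip_width: 0.0512
grip_force: 0.0
```

Emit:
send_rows([
  [[0, 0, 0], [0, -0.1, -0.8], 0.6],
  [[0, 0, 0], [0, 0, -0.8], 0.6],
  [[0, 0, 0], [0, 0, -0.8], 0.6],
  [[0, 0, 0], [0, 0, -0.8], 0.6],
  [[0, 0, 0], [0, 0, -0.3], 0.6],
  [[0, 0, 0], [0, 0, 0], 0.1],
  [[0, 0, 0], [0, 0, 0], 0.1],
  [[0, 0, 0], [0, 0, 0], 0.1],
  [[0, 0, 0], [0, 0, 0], 0.1],
], force=20)

```text
t: 5.1
eef_pos: [0.5212, -0.2172, 0.1474]
orientation: [[-0.983, 0.182, 0.002], [0.182, 0.983, 0.002], [-0.002, 0.002, -1.0]]
force: [2.6, 8.5, 2.0]
grip_width: 0.0156
grip_force: 23.8
```

Emit:
send_rows([
  [[0, 0, 0], [-0.36, 0.07, 0.12], 0.1],
  [[0, 0, 0], [-0.36, 0.07, 0.1], 0.1],
  [[0, 0, 0], [-0.36, 0.07, 0.06], 0.1],
  [[0, 0, 0], [-0.36, 0.07, 0.03], 0.1],
  [[0, 0, 0], [-0.36, 0.07, 0], 0.1],
  [[0, 0, 0], [-0.36, 0.07, -0.02], 0.1],
  [[0, 0, 0], [0, 0, 0], 0.1],
  [[0, 0, 0], [0, 0, 0], 0.1],
])

```text
t: 5.9
eef_pos: [0.4779, -0.2092, 0.1534]
orientation: [[-0.983, 0.182, 0.003], [0.182, 0.983, 0.001], [-0.002, 0.002, -1.0]]
force: [0.3, 6.9, 4.8]
grip_width: 0.0158
grip_force: 23.9
```

```bash
python3 - <<'E'
from h import *
T=cap('top',1);S=cap('scene',1)
f=lambda x:cv2.resize(x,(400,400),interpolation=cv2.INTER_CUBIC)
cv2.imwrite('pics/crop2.png',np.hstack([f(T['image'][205:305,350:450]),f(S['image'][210:290,210:290])])[:,:,::-1])
E
```

```text
(no output)
```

View pics/crop2.png

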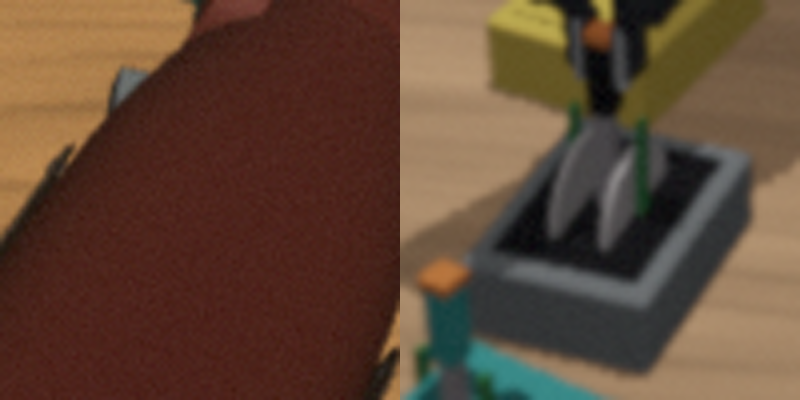

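The scene crop shows the lever held in the fingers, its orange tip at pixel (249.6,217), between the two green fin tips at (245,231) and (258,234.5). The arm blocks the top view. I'll compute the angles by casting rays onto the lever and fin planes.

```bash
python3 - <<'E'
from h import *
S=load('scene',1); yaw=-.185
ex=np.array([np.cos(yaw),np.sin(yaw),0]);ey=np.array([-ex[1],ex[0],0]); C=np.array([.488,-.2118,.05])
def pl(p,o):
    c,r=ray(S,p); k=((C+o*ey-c)@ey)/(r@ey); X=c+k*r; return ((X-C)@ex).round(4),(X[2]-.05).round(4)
im=S['image'].astype(int); g=im[...,1]-np.maximum(im[...,0],im[...,2])
for (u0,u1,o) in((242,248,-.02),(255,262,.02)):
    for v in range(228,256):
        w=np.clip(g[v,u0:u1]-6,0,None)
        if w.sum()>8: print(o,v,pl(((w*np.arange(u0,u1)).sum()/w.sum(),v),o))
h=cv2.cvtColor(S['image'],cv2.COLOR_RGB2HSV).astype(int); m=np.zeros(g.shape,bool); s=np.s_[208:226,242:258]
m[s]=((h[...,0]<20)&(h[...,1]>130)&(im[...,0]-im[...,2]>50))[s]; v,u=np.nonzero(m); print('orange',u.mean(),v.mean(),len(u),pl((u.mean(),v.mean()),0))
E
```

```text
-0.02 231 (np.float64(-0.0089), np.float64(0.0562))
-0.02 232 (np.float64(-0.0086), np.float64(0.0531))
-0.02 233 (np.float64(-0.0093), np.float64(0.0494))
-0.02 234 (np.float64(-0.0092), np.float64(0.0462))
-0.02 235 (np.float64(-0.0077), np.float64(0.0438))
-0.02 236 (np.float64(-0.0063), np.float64(0.0415))
-0.02 237 (np.float64(-0.0036), np.float64(0.0399))
0.02 234 (np.float64(-0.0092), np.float64(0.0558))
0.02 235 (np.float64(-0.0067), np.float64(0.0542))
0.02 236 (np.float64(-0.0062), np.float64(0.0512))
0.02 237 (np.float64(-0.0076), np.float64(0.0471))
0.02 238 (np.float64(-0.0061), np.float64(0.0448))
0.02 239 (np.float64(-0.0068), np.float64(0.041))
0.02 240 (np.float64(-0.0067), np.float64(0.0378))
0.02 241 (np.float64(-0.0062), np.float64(0.0349))
0.02 242 (np.float64(-0.0054), np.float64(0.0321))
0.02 243 (np.float64(-0.0053), np.float64(0.0289))
0.02 244 (np.float64(-0.0055), np.float64(0.0254))
0.02 245 (np.float64(-0.0046), np.float64(0.0227))
0.02 246 (np.float64(-0.0044), np.float64(0.0195))
0.02 247 (np.float64(-0.0049), np.float64(0.0158))
0.02 248 (np.float64(-0.0049), np.float64(0.0125))
0.02 249 (np.float64(-0.0054), np.float64(0.0088))
0.02 250 (np.float64(-0.0048), np.float64(0.0058))
0.02 251 (np.float64(-0.0037), np.float64(0.0032))
0.02 252 (np.float64(-0.0031), np.float64(0.0002))
orange 249.32142857142858 215.96428571428572 28 (np.float64(-0.004), np.float64(0.1119))
```

Emit:
send_rows([
  [[0, 0, 0], [0, 0, 0], 0.6],
  [[0, 0, 0], [0, 0, 0], 0.6],
  [[0, 0, 0], [0, 0, 0.5], 0.6],
  [[0, 0, 0], [0, 0, 1], 0.6],
  [[0, 0, 0], [0, 0, 1], 0.6],
  [[0, 0, 0], [0, 0, 1], 0.6],
  [[0, 0, 0.5], [0, 1, 1], 0.6],
  [[0, 0, 0.5], [0, 1, 1], 0.6],
  [[0, 0, 0.4], [0, 1, 0], 0.6],
  [[0, 0, 0], [0, 1, 0], 0.6],
  [[0, 0, 0], [0, 1, 0], 0.6],
  [[0, 0, 0], [0, 1, 0], 0.6],
])

```text
t: 7.2
eef_pos: [0.4772, -0.0895, 0.2631]
orientation: [[-1.0, -0.026, 0.001], [-0.026, 1.0, -0.0], [-0.001, -0.001, -1.0]]
force: [-0.7, -0.5, 0.3]
grip_width: 0.0512
grip_force: 0.0
```

Emit:
send_rows([
  [[0, 0, 0], [0, 1, 0], 0.6],
  [[0, 0, 0], [0, 1, 0], 0.6],
  [[0, 0, 0], [0, 1, 0], 0.6],
  [[0, 0, 0], [0, 1, 0], 0.6],
  [[0, 0, 0], [0, 1, 0], 0.6],
  [[0, 0, 0], [0, 1, 0], 0.6],
  [[0, 0, 0], [0, 1, 0], 0.6],
  [[0, 0, 0], [0, 1, 0], 0.6],
])

```text
t: 8.0
eef_pos: [0.4772, 0.0706, 0.263]
orientation: [[-1.0, -0.026, 0.001], [-0.026, 1.0, -0.0], [-0.001, -0.0, -1.0]]
force: [0.7, -1.3, -0.0]
grip_width: 0.0514
grip_force: 0.0
```

```bash
python3 - <<'E'
from h import *
T=cap('top',2);S=cap('scene',2); yaw=-.185
f=lambda x:cv2.resize(x,(400,400),interpolation=cv2.INTER_CUBIC)
cv2.imwrite('pics/crop3.png',np.hstack([f(T['image'][215:295,355:435]),f(S['image'][210:260,225:275])])[:,:,::-1])
ex=np.array([np.cos(yaw),np.sin(yaw),0]);ey=np.array([-ex[1],ex[0],0]); C=np.array([.488,-.2118,.05])
def tri(a,b):
    (c1,r1),(c2,r2)=ray(T,a),ray(S,b); k=np.linalg.lstsq(np.c_[r1,-r2],c2-c1,rcond=None)[0]; return (c1+r1*k[0]+c2+r2*k[1])/2, np.linalg.norm(c1+r1*k[0]-c2-r2*k[1])
L=lambda X:(((X-C)@ex).round(4),((X-C)@ey).round(4),(X[2]-.05).round(4))
cs=[]
for d,s in((T,np.s_[220:292,385:415]),(S,np.s_[205:230,235:262])):
    im=d['image'].astype(int);h=cv2.cvtColor(d['image'],cv2.COLOR_RGB2HSV).astype(int); m=np.zeros(h.shape[:2],bool)
    m[s]=((h[...,0]<20)&(h[...,1]>150)&(im[...,0]-im[...,2]>70)&(im[...,0]>110))[s]; q,l,st,ce=cv2.connectedComponentsWithStats(m.astype(np.uint8))
    for i in range(1,q): 
        if st[i,4]>8: print(ce[i],st[i],L(np.median(cloud(d,l==i),0)))
    b=1+np.argmax(st[1:,4]); cs.append(ce[b])
X,e=tri(*cs); print('orange',L(X),e)
E
```

```text
[402.18333333 248.46666667] [399 244   8  10  60] (np.float64(-0.0053), np.float64(0.0016), np.float64(0.1121))
[250.11111111 215.85185185] [247 214   7   5  27] (np.float64(-0.0074), np.float64(0.0007), np.float64(0.111))
orange (np.float64(-0.0061), np.float64(0.0011), np.float64(0.1113)) 0.00032537278434101937
```

View pics/crop3.png

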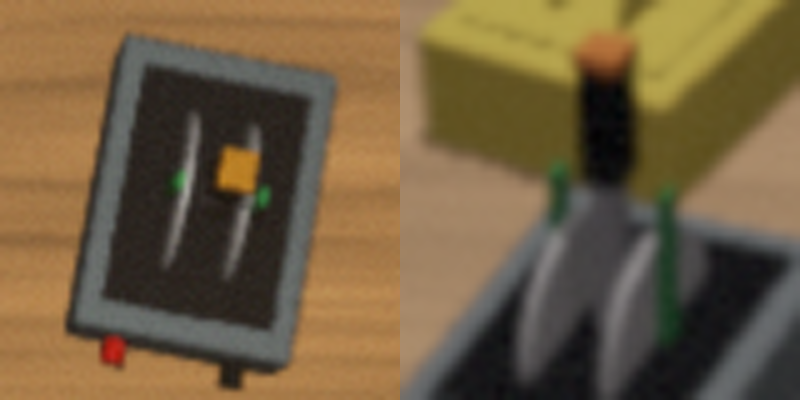

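The top crop shows the orange tip at pixel (402,248), between the fin tips and about in line with them. In the scene crop the lever and both fins run parallel. I'll compare their slopes numerically.

```bash
python3 - <<'E'
from h import *
S=load('scene',2); yaw=-.185
ex=np.array([np.cos(yaw),np.sin(yaw),0]);ey=np.array([-ex[1],ex[0],0]); C=np.array([.488,-.2118,.05])
def pl(p,o):
    c,r=ray(S,p); k=((C+o*ey-c)@ey)/(r@ey); X=c+k*r; return (X-C)@ex,X[2]-.05
im=S['image'].astype(int); g=im[...,1]-np.maximum(im[...,0],im[...,2]); br=im.max(2)
def fit(rows,u0,u1,W,o,n):
    P=[]
    for v in rows:
        w=W[v,u0:u1]; 
        if w.sum()>8: P.append(pl(((w*np.arange(u0,u1)).sum()/w.sum(),v),o))
    P=np.array(P); a=np.polyfit(P[:,1],P[:,0],1); print(n,len(P),'slope %.3f x0 %.4f'%tuple(a), P.mean(0).round(4))
G=np.clip(g-6,0,None)
fit(range(234,251),255,262,G,.02,'finR'); fit(range(231,236),242,248,G,-.02,'finL')
fit(range(220,231),245,257,np.clip(95-br,0,None),0,'handle')
for v in(222,226,230): print(br[v,243:259])
o=telemetry.get_obs();print(o['t'],o['eef_pos'])
E
```

```text
finR 17 slope -0.059 x0 -0.0040 [-0.0059  0.0317]
finL 5 slope -0.098 x0 -0.0035 [-0.0084  0.05  ]
handle 11 slope -0.010 x0 -0.0057 [-0.0065  0.0817]
[ 98  97  96  89  50   9  14  14  13  15  40 101 152 168 171 164]
[97 97 96 89 51 21  6  8 10  9 22 57 90 97 97 98]
[91 95 90 80 59 28 18 13 16 14 26 58 88 97 98 98]
8.1 [0.47713453 0.07148151 0.26292729]
```

The lever reads about 0.03–0.05 rad from the marks, inside the 0.12 limit. The knob top triangulates to (0.482,0.239) at z 0.139, which matches the given height. Next I go to the knob.

Emit:
send_rows([
  [[0, 0, 0], [0.25, 1, 0], 0.6],
  [[0, 0, 0], [0, 1, 0], 0.6],
  [[0, 0, 0], [0, 1, 0], 0.6],
  [[0, 0, 0], [0, 1, 0], 0.6],
  [[0, 0, 0], [0, 1, 0], 0.6],
  [[0, 0, 0], [0, 1, 0], 0.6],
  [[0, 0, 0], [0, 1, 0], 0.6],
  [[0, 0, 0], [0, 1, 0], 0.6],
  [[0, 0, 0], [0, 0.4, 0], 0.6],
  [[0, 0, 0], [0, 0, -1], 0.6],
  [[0, 0, 0], [0, 0, -1], 0.6],
  [[0, 0, 0], [0, 0, 0], 0.6],
])

```text
t: 9.3
eef_pos: [0.481, 0.2367, 0.2203]
orientation: [[-1.0, -0.026, -0.004], [-0.026, 1.0, -0.002], [0.004, -0.002, -1.0]]
force: [-1.2, 0.7, 0.6]
grip_width: 0.0516
grip_force: 0.0
```

Emit:
send_rows([
  [[0, 0, 0], [0, 0, -1], 0.6],
  [[0, 0, 0], [0, 0, -1], 0.6],
  [[0, 0, 0], [0, 0, -1], 0.6],
  [[0, 0, 0], [0, 0, -0.8], 0.6],
  [[0, 0, 0], [0, 0, -0.6], 0.6],
  [[0, 0, 0], [0, 0, -0.3], 0.6],
  [[0, 0, 0], [0, 0, 0], 0.6],
])

```text
t: 10.0
eef_pos: [0.4822, 0.2376, 0.128]
orientation: [[-1.0, -0.026, -0.0], [-0.026, 1.0, -0.0], [0.0, -0.0, -1.0]]
force: [0.5, 0.3, 0.6]
grip_width: 0.0515
grip_force: 0.0
```

Emit:
send_rows([
  [[0, 0, 0], [0, 0, 0], 0.1],
  [[0, 0, 0], [0, 0, 0], 0.1],
  [[0, 0, 0], [0, 0, 0], 0.1],
  [[0, 0, 0], [0, 0, 0], 0.1],
  [[0, 0, 0], [0, 0, 0], 0.1],
], force=60)

```text
t: 10.5
eef_pos: [0.4827, 0.24, 0.1292]
orientation: [[-1.0, -0.028, 0.002], [-0.028, 1.0, 0.004], [-0.002, 0.004, -1.0]]
force: [-2.0, 10.2, 3.4]
grip_width: 0.0155
grip_force: 60.3
```

Emit:
send_rows([
  [[0, 0, 0], [0, 0.3, 0], 0.1],
  [[0, 0, 0], [0, 0.3, 0], 0.1],
  [[0, 0, 0], [0, 0.25, 0], 0.1],
  [[0, 0, 0], [0, 0, 0], 0.1],
  [[0, 0, 0], [0, 0, 0], 0.1],
])

```text
t: 11.0
eef_pos: [0.4823, 0.2542, 0.1292]
orientation: [[-1.0, -0.026, 0.001], [-0.026, 1.0, -0.002], [-0.001, -0.002, -1.0]]
force: [-2.5, -5.8, 8.0]
grip_width: 0.0154
grip_force: 61.4
```

Emit:
send_rows([
  [[-0.01, 0.33, 0], [0.17, 0, 0.5], 0.1],
  [[-0.01, 0.33, 0], [0.2, 0, 0.49], 0.1],
  [[0, 0, 0], [0, 0, 0], 0.1],
])

```text
t: 11.3
eef_pos: [0.4897, 0.2537, 0.1485]
orientation: [[-0.994, -0.026, -0.102], [-0.025, 1.0, -0.005], [0.102, -0.003, -0.995]]
force: [-3.6, -7.1, -2.0]
grip_width: 0.0152
grip_force: 60.1
```

Emit:
send_rows([
  [[-0.01, 0.33, 0], [0.22, 0, 0.48], 0.1],
  [[-0.01, 0.33, 0], [0.25, 0, 0.47], 0.1],
  [[-0.01, 0.33, 0], [0.27, 0, 0.455], 0.1],
  [[-0.01, 0.33, 0], [0.29, 0, 0.44], 0.1],
  [[-0.01, 0.33, 0], [0.31, 0, 0.42], 0.1],
  [[0, 0, 0], [0, 0, 0], 0.1],
  [[0, 0, 0], [0, 0, 0], 0.1],
  [[0, 0, 0], [0, 0, 0], 0.1],
  [[0, 0, 0], [0, 0, 0], 0.1],
])

```text
t: 12.2
eef_pos: [0.516, 0.2538, 0.1929]
orientation: [[-0.94, -0.027, -0.34], [-0.024, 1.0, -0.013], [0.341, -0.004, -0.94]]
force: [-0.5, -5.8, -3.9]
grip_width: 0.0151
grip_force: 59.9
```

```bash
python3 - <<'E'
from h import *
S=cap('scene',3); cv2.imwrite('pics/crop4.png',cv2.resize(S['image'][170:350,200:560],(800,400))[:,:,::-1])
o=telemetry.get_obs();print(o['t'],o['force'],o['grip_force'],o['dq'])
E
```

```text
12.25 [-1.00836436 -5.55281946 -3.0340032 ] 59.87399518489838 [-1.10650560e-04 -9.21378768e-04 -6.43327315e-04  4.74353718e-05
  9.96431664e-04  6.49254957e-04]
```

View pics/crop4.png

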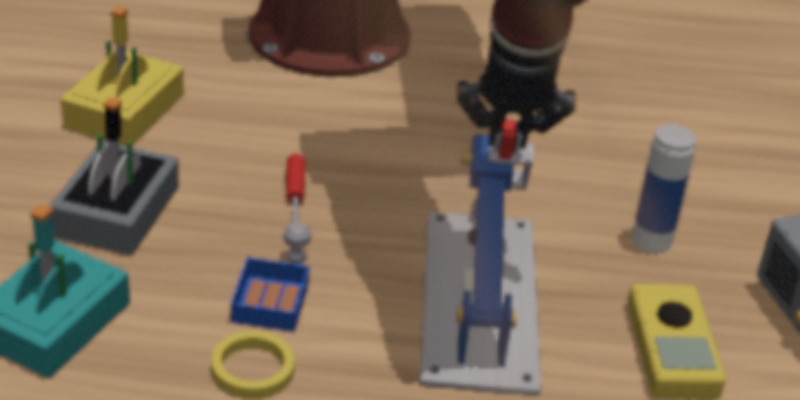

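The crop shows the blue arm raised and held by the red knob at (508,135). The lever is between its marks at (113,120), and the bystanders haven't moved. Handing in.

```bash
python3 -c "
from cell import order
print(order.close_job())"
```

```text
the job is handed in; nothing more can be done
None
```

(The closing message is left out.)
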